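# Turn a trolley wheel until its valve is at the top

### The job

Get the trolley wheel on the leaning bench stand ready for the pump: gently push its spokes round with the fingertips until the valve stem is straight up from the hub, at twelve o'clock, in line with the small pointer at the top of the stand, then leave the wheel at rest and stand clear. Push only on the spokes, without gripping them; keep off the tyre and the valve stem, do not shove, tip or lift the stand, and leave the spanner, the tape and the caliper where they lie.

Things in the scene. Friction and masses are not known exactly. Their poses are not given: they have to be found in the camera images.
- stand: Grey steel wheel stand, 4.5 kg, loose on the bench. Base plate 250 x 180 x 12 mm, from 95 mm in front of the origin to 155 mm behind; a slanted 30 mm square tube runs from its rear up to the back of the hub. Origin on the bench straight below the hub; own x to the rear, y left, z up. The wheel leans back 45 degrees: the axle points forward and up along (-0.707, 0, 0.707) in these axes.
- pointer (a point): Tip of the thin index pointer on the stand, just beyond the tyre at the wheel's highest point (twelve o'clock): from the hub along (0.707, 0, 0.707) in the stand's axes, 128 mm away. Its 8 mm bar runs up 58 mm behind the wheel's mid-plane.
- hub (a point): Hub centre, in the wheel's mid-plane, 135 mm straight above the stand's origin. Hub radius 26 mm; its front cap ends 29 mm in front of the mid-plane. Axes as the stand's.
- spokes: Aluminium spokes and rim of the five-spoke trolley wheel, turning as one with hub, tyre and valve. Origin: hub centre. Own z: axle, out of the face to front and up; own x: from hub to valve. At twelve o'clock own y is parallel to the stand's y. Rim inner radius 92 mm, 28 mm wide.
- spoke (a point): Middle of one of the five straight radial spokes, 60 mm from the hub; axes as the wheel's. Spokes are 12 mm wide, 14 mm thick (7 mm each side of the mid-plane), at 36, 108, 180, 252 and 324 degrees about the wheel's z from the valve; this is the one at 36. The gaps between them are open right through.
- tyre: Black rubber tyre on the wheel, outer radius 120 mm, 34 mm wide, same origin and axes as the wheel.
- valve: Thin black valve stem, 11 mm thick with a narrower brass tip, that sticks inward from the rim to 64 mm from the wheel's centre, in the mid-plane, half way between two spokes. Origin on the stem 78 mm from the wheel's centre; own x points outward from the hub.
- spanner: Steel open-ended spanner, 161 x 28 x 6 mm, lying on the bench to the left of the stand; origin at the middle of its underside, length along own y.
- tape: Roll of yellow tape, 100 x 108 mm, 48 mm high, lying flat on the bench to the right of the stand; origin at the middle of its underside.
- caliper: Digital caliper, 224 x 73 x 14 mm, lying in front of the stand; origin at the middle of its underside, length along own y.
- wheel (a joint): Turn of the wheel in rad: 0 (or any whole turn, 6.283) with the valve at twelve o'clock, growing anticlockwise as seen facing the wheel from the robot. No stops. Stiff bearing: 0.1 N m to turn (1.5 N at mid-spoke); it stays where it is left and does not coast.

How it is judged:
By the outcome, as a careful person would: the job done as asked, in the order asked, and still so for the second after the job is handed in, with the robot touching nothing.
It also fails if it takes over 61 s, if anything falls off the work surface, if the arm or the gripper's body presses on something with over 40 N, if the wrist force passes 120 N, or if a joint passes its speed limit or range.

### The arm

A 6-joint arm with a two-finger parallel gripper is mounted at the origin on a cart in front of the work surface, level with it; the furniture and walls round the work are solid. World frame = base frame: x ahead of the robot, y to its left, z up, the work surface at z = 0. Lengths are in m, angles in rad, forces in N, time in s.
With the tool pointing down it reaches from about 0.35 to 0.85 m from the base axis. Payload 8.1 kg.
Tool frame: the origin (TCP) lies between the finger pads; the fingertips stand 11 mm ahead of it and the grasp point (between the pads) lies 8 mm behind it (tips_ahead is the z of the fingertips in the tool frame, in m); z points along the fingers, y is the line along which they close (so a half turn about z gives the same grasp; the last joint's range is limited). The gripper opens to 93 mm and grips with 3 to 60 N. Pads are 15 mm wide; open, the fingers measure 128 mm over their backs; the gripper's body (75 mm by 188 mm) begins 65 mm behind the grasp point.
Start: joints at [-1.247, 0.13, 1.488, -0, 1.523, -0.085], TCP at [0.239, -0.551, 0.23] pointing down, gripper open.
Joint ranges: [-2.96, 2.96], [-0.89, 2.26], [0.02, 2.5], [-1.34, 4.48], [0, 2.73], [-2.66, 2.66]. Speed limits (rad/s): [2.39, 2.39, 2.79, 3.14, 3.14, 3.14].

### API

Orientations are given as a rotation vector (axis times angle).
In Python, from plant import read_state, read_camera, close_job, tips_ahead gives the robot as it stands. The module is installed in compiled form; this text tells all that it offers.
- The arm moves only by the tool move_arm, never from a script. Its argument "plan" is a list of rows, each a list of 7 numbers: the turn, a rotation vector about the tool's x, y, z in units of 6 degrees (1.0 is 6 degrees), then the shift along the tool's x, y, z in units of 25 mm (1.0 is 25 mm), then the finger opening in mm, from 0 to 93. A call has exactly 10 rows; each row shifts and turns the commanded pose from where the row before left it, along the tool's axes as they then stand; what a row does not reach is not made up. A row lasts 1/10 s, in which the tool goes at most 50 mm and 8.59 degrees, less where a joint would pass 70% of its speed; a pose out of reach is approached as far as the arm can. A call is refused whole if a number of a shift passes 1 or a number of a turn 1, either way. A call with a gripper value outside its range is refused whole. The fingers move at their own pace and stop on an object; "force" is the grip in N (left out, the last holds). Time passes only in rows, so rows that do not move let the fingers close, or fill a call up. It gives the time, the measured TCP pose, the force, the opening and the grip force at its end, in the units of the state.
- read_state(): the state, without advancing time (a new reading comes with each control period).
- read_camera(name): name is "scene" or "side" or "wrist"; returns a dict with "frame" (480x640x3 uint8, red, green, blue), "z_map" (480x640 float32, m along the optical axis (not along the pixel's ray), 0 where there is no reading), "fx", "fy", "cx", "cy" (pixels), "rvec" (rotation vector, rad) and "tvec" (3), from world to camera coordinates, as OpenCV has them. Camera axes: x right, y down, z forward; pixel columns grow to the right and rows downward; lengths in m; the calibration is good to about 2 mm. The wrist camera is an equidistant fisheye: a pixel r from the principal point sees the ray r / f radians off the axis. A picture is of the moment at which its call begins.
- close_job(): hands the job in; it is judged then, once.
The state is a dict: "t": time; "q": joint angles; "dq": joint speeds; "joint_torque": joint torques, N m; "tool_pos": TCP position; "orientation": TCP orientation; "force": force on the tool from outside, world axes, zero at the start; "wrist_torque": the same for the moment, N m; "opening": finger opening in m; "gripper_force": force on a finger pad.
Only numpy, scipy, OpenCV 4.12 (cv2) and the standard library are available. Lean on these libraries where they do the work, as an engineer would, in place of code of your own. Each camera call takes 0.05 s, during which the arm holds its last target. There are 200 camera calls.

## Working session

There is one attempt and no reset: what is moved stays moved. The work goes in short steps, Python scripts to look and compute and a tool call to move; the robot and the scene stay as the last step left them, time stands still between calls to the robot, and variables do not carry over. Pictures are saved under pics/ and viewed, at most 10 in all, crops included, and the job is handed in when it is done.

Besides the shell and the picture viewer there is one more tool, called after ">>>" by a JSON object that holds its "op" and its "data". move_arm: Moves the arm, as the interface text tells. Its arguments: {"type":"object","properties":{"plan":{"type":"array","items":{"type":"array","items":{"type":"number"}}},"force":{"type":"number"}},"required":["plan"]}

```bash
mkdir -p pics; python3 - <<'E'
from plant import *
import cv2,numpy as np
print(read_state(),tips_ahead)
for n in("scene","side"):
    c=read_camera(n);cv2.imwrite(f"pics/{n}0.png",c["frame"][:,:,::-1]);np.savez(f"{n}0.npz",**c)
    R=cv2.Rodrigues(np.array(c["rvec"]))[0];print(n,c["fx"],c["cx"],c["cy"],-R.T@np.ravel(c["tvec"]),R[2])
E
```

```text
{'t': 0.0, 'q': array([-1.24736265e+00,  1.31132670e-01,  1.48927643e+00,  6.40274365e-06,
        1.52299328e+00, -8.53582542e-02]), 'dq': array([ 0.00017071, -0.00082938, -0.0022512 , -0.00027332, -0.0002505 ,
       -0.00061403]), 'joint_torque': array([ 1.80845640e-03, -5.59830379e+01, -4.91763103e+01,  7.67156132e-02,
        3.56158765e-02, -1.59725255e-04]), 'tool_pos': array([ 0.23837219, -0.55002183,  0.22860601]), 'orientation': array([-3.07443636e+00, -6.37301713e-01,  3.27429481e-04]), 'force': array([ 0.76981626,  0.91873329, -0.29831511]), 'wrist_torque': array([-0.00745528, -0.03189577,  0.03599258]), 'gripper_force': 0.0, 'opening': 0.09324013321531055} 0.011
scene 579.1914326747665 327.6091225445305 235.05598220973005 [-0.0481201   0.45341605  1.08412603] [ 0.48367568 -0.3976275  -0.77971162]
side 611.1958859907526 326.74380847683324 239.50809733863403 [-0.06621873  0.90639447  0.73011121] [ 0.49650146 -0.73419482 -0.46308128]
```

View pics/scene0.png

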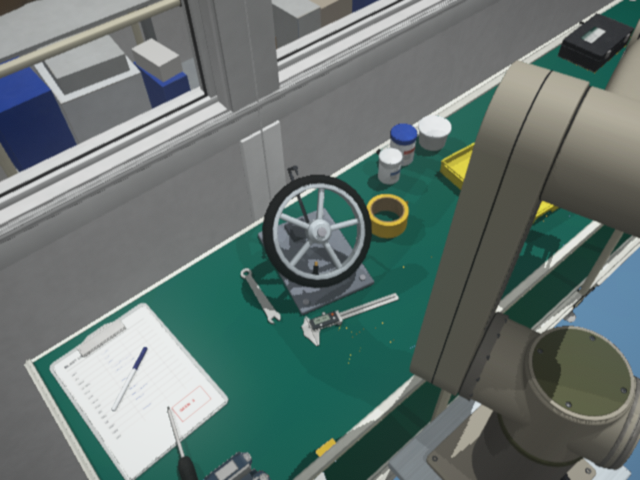

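View pics/side0.png

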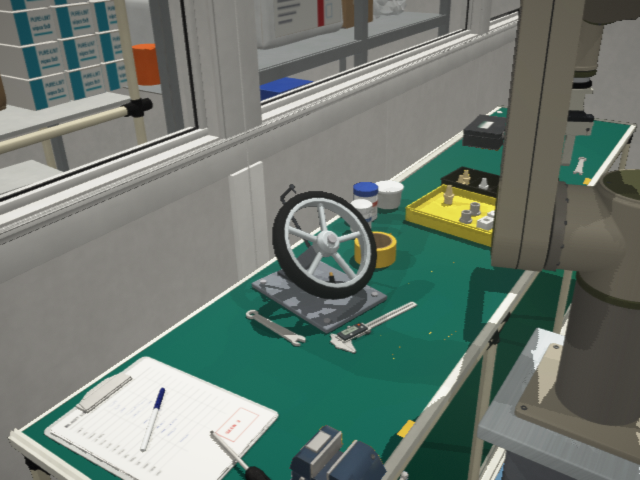

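The wheel's hub is at (319,231) in scene. The valve is at about (316,267), near six o'clock. In side, the hub is at about (328,241) and the valve at (332,279). The pointer is at the upper left: (292,170) in scene, (288,188) in side.

```bash
cat > h.py <<'E'
import numpy as np,cv2
from scipy.optimize import least_squares
def cloud(c):
    R=cv2.Rodrigues(np.array(c["rvec"]))[0];t=np.ravel(c["tvec"])
    v,u=np.mgrid[:480,:640];z=c["z_map"]
    P=np.stack([(u-c["cx"])/c["fx"]*z,(v-c["cy"])/c["fy"]*z,z],-1)
    return (P-t)@R
def frame(yaw): # wheel base frame columns: x up-slope, y left, z axle
    s=np.sqrt(.5);c,n=np.cos(yaw),np.sin(yaw)
    return np.array([[c*s,n*s,s],[-n,c,0],[-c*s,-n*s,s]]).T
def rect(c,F,hub,off=.007,S=2.0,N=280):
    R=cv2.Rodrigues(np.array(c["rvec"]))[0];t=np.ravel(c["tvec"])
    r,k=np.mgrid[:N,:N];a=(N/2-r)/S/1000;b=(N/2-k)/S/1000
    P=hub+off*F[:,2]+a[...,None]*F[:,0]+b[...,None]*F[:,1]
    Q=P@R.T+t
    return cv2.remap(c["frame"],(Q[...,0]/Q[...,2]*c["fx"]+c["cx"]).astype(np.float32),(Q[...,1]/Q[...,2]*c["fy"]+c["cy"]).astype(np.float32),1)
E
python3 - <<'E'
from h import *
A=[]
for n,h in(("scene",(319,231)),("side",(328,241))):
    c=np.load(n+"0.npz");P=cloud(c);g=c["frame"].max(-1)
    h0=P[h[1],h[0]];print(n,"hubcap",h0)
    d=np.linalg.norm(P-h0,axis=-1)
    m=(g<60)&(d<.14)&(d>.08)&(c["z_map"]>0)&(P[...,2]>.03)
    X=P[m];nrm0=np.array([-.7,0,.7])
    for _ in range(6):
        ce=X.mean(0);n_=np.linalg.svd(X-ce,full_matrices=False)[2][2];n_*=np.sign(n_[2]);e=(X-ce)@n_
        X=X[abs(e)<max(2*np.std(e),.004)]
    print(len(X),n_,"yaw",np.degrees(np.arctan2(-n_[1],-n_[0])))
    A.append((h0,n_))
yaw=np.mean([np.arctan2(-a[1][1],-a[1][0]) for a in A]);F=frame(yaw)
hub=np.mean([a[0] for a in A],0)-.029*F[:,2];print("hub",hub,"yaw",yaw)
ims=[rect(np.load(n+"0.npz"),F,hub) for n in("scene","side")]
cv2.imwrite("pics/rect0.png",np.hstack(ims)[:,:,::-1])
E
```

```text
scene hubcap [ 0.54594669 -0.01220405  0.15837828]
2007 [-0.68558551  0.16652037  0.70869138] yaw -13.652078681301168
side hubcap [ 0.54872021 -0.00739124  0.15115188]
1961 [-0.68851642  0.17576438  0.70359933] yaw -14.320607309726958
hub [ 0.56723161 -0.01475378  0.13425899] yaw -0.2441077355849669
```

View pics/rect0.png

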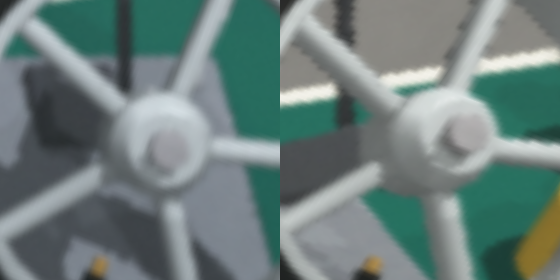

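```bash
python3 - <<'E'
from h import *
from scipy.optimize import least_squares
F=frame(-.2441);hub=np.array([.5672,-.0148,.135])
for n in("scene","side"):
    c=np.load(n+"0.npz");W=(cloud(c)-hub)@F;g=c["frame"].max(-1)
    r=np.hypot(W[...,0],W[...,1]);ok=(c["z_map"]>0)&(W[...,2]>-.005)&(W[...,2]<.035)
    m=ok&(g<60)&(r<.14)&(r>.08);X=W[m]
    print(n,"tyre front z pct",np.percentile(X[:,2],[5,50,80,95]))
    X=X[X[:,2]>np.percentile(X[:,2],40)]
    th=np.arctan2(X[:,1],X[:,0]);rr=np.hypot(X[:,0],X[:,1])
    for q in(5,95):
        E=[]
        for k in range(36):
            s=abs(th-(-np.pi+(k+.5)*np.pi/18))<np.pi/36
            if s.sum()>8: p=np.percentile(rr[s],q);E.append((p*np.cos(th[s].mean()),p*np.sin(th[s].mean())))
        E=np.array(E);f=least_squares(lambda p:np.hypot(*(E-p[:2]).T)-p[2],[0,0,.1],loss="soft_l1",f_scale=.002)
        print(q,len(E),f.x)
    b=ok&(g>110)&(r<.03)&(W[...,2]>.022)
    print("cap",W[b].mean(0),np.percentile(W[b][:,2],[50,95]))
    # pointer: dark points beyond the tyre
    p=(c["z_map"]>0)&(g<70)&(abs(W[...,1])<.03)&(W[...,0]>.118)&(W[...,0]<.2)&(W[...,2]<.02)&(W[...,2]>-.09)
    print("pointer",p.sum(),np.round(W[p][::max(1,p.sum()//12)],3).tolist())
ims=[rect(np.load(n+"0.npz"),F,hub,S=2,N=300+0*1) if 0 else rect(np.load(n+"0.npz"),F,hub,S=1.4,N=390) for n in("scene","side")]
cv2.imwrite("pics/rect1.png",np.hstack(ims)[:,:,::-1])
E
```

```text
scene tyre front z pct [0.00818048 0.01719026 0.01969272 0.02198091]
5 36 [-0.00164071 -0.00716006  0.10318049]
95 36 [-0.00236704 -0.00640093  0.11421477]
cap [-0.00070343 -0.00696812  0.02609138] [0.02502659 0.03247625]
pointer 42 [[0.143, -0.005, -0.021], [0.141, -0.005, 0.0], [0.142, -0.005, -0.04], [0.141, -0.002, -0.004], [0.139, -0.008, -0.003], [0.14, -0.002, -0.033], [0.138, -0.004, -0.015], [0.137, -0.006, 0.0], [0.137, -0.004, -0.033], [0.136, -0.004, -0.046], [0.133, -0.005, -0.054], [0.131, -0.006, -0.052], [0.125, -0.004, -0.053], [0.121, -0.008, -0.054]]
side tyre front z pct [0.00262046 0.01674858 0.01931489 0.02120069]
5 36 [-0.0014329  -0.00419953  0.10260108]
95 36 [-0.00150695 -0.00298031  0.1143189 ]
cap [-0.00190128 -0.00238797  0.02614119] [0.02488848 0.03277818]
pointer 64 [[0.146, -0.006, -0.005], [0.14, 0.001, -0.003], [0.141, -0.001, -0.012], [0.141, -0.001, -0.017], [0.142, -0.003, -0.024], [0.141, -0.004, -0.027], [0.14, -0.001, -0.028], [0.139, -0.003, -0.033], [0.137, -0.002, -0.033], [0.14, -0.0, -0.048], [0.138, -0.003, -0.049], [0.137, -0.005, -0.059], [0.129, -0.0, -0.05]]
```

View pics/rect1.png

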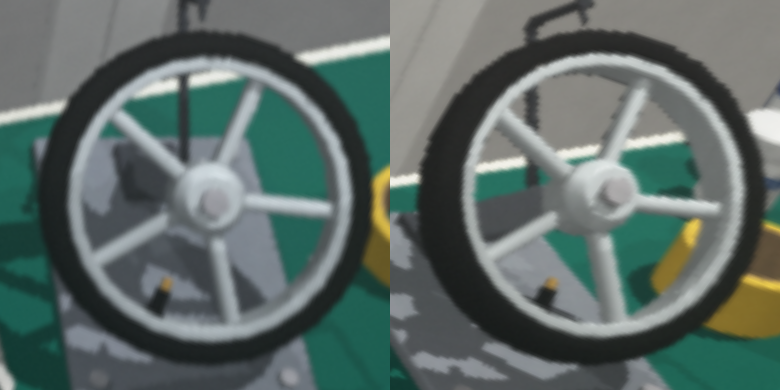

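The rectified views (tops aligned with twelve o'clock) give these positions:
- **Hub:** near (202,197) in the left half.
- **Spoke tips:** (115,110), (258,85), (335,209), (232,320) and (95,260).
- **Valve:** (165,290), which is about +157° anticlockwise.

So I need to turn the wheel about 157° clockwise. I'll work with closed fingers in the gap at about 85° (left), which doesn't contain the valve.

```bash
cat >> h.py <<'E'
from scipy.spatial.transform import Rotation as Ro
YAW=-.2441;F=frame(YAW);HUB=np.array([.5672,-.0148,.135])+F@[-.0017,-.005,0]
TR=np.array([F[:,1],F[:,0],-F[:,2]]).T
def go(w,s,rot=True):
    """w: target TCP in wheel-base frame (up,left,front) m; prints tool-frame delta in units"""
    R=Ro.from_rotvec(s["orientation"]);d=HUB+F@np.array(w)-s["tool_pos"]
    print("shift units",np.round(R.inv().apply(d)/.025,3),"turn units",np.round(np.degrees((R.inv()*Ro.from_matrix(TR)).as_rotvec())/6,3))
def where(s): return np.round(((s["tool_pos"]-HUB)@F)*1000,1)
def spokes(c,hub=HUB,F=F):
    """wheel angle (deg, ccw) mod 72 from bright pixels on spoke front plane, by correlation over angle, r 40..80"""
    th=np.radians(np.arange(0,360,.25));r=np.arange(.04,.082,.002)
    R=cv2.Rodrigues(np.array(c["rvec"]))[0];t=np.ravel(c["tvec"])
    P=hub+.007*F[:,2]+r[:,None,None]*(np.cos(th)[None,:,None]*F[:,0]+np.sin(th)[None,:,None]*F[:,1])
    Q=P@R.T+t
    I=cv2.remap(c["frame"].min(-1),(Q[...,0]/Q[...,2]*c["fx"]+c["cx"]).astype(np.float32),(Q[...,1]/Q[...,2]*c["fy"]+c["cy"]).astype(np.float32),1)
    return th,I.astype(float)
def angle(c):
    th,I=spokes(c);p=I.mean(0)
    p=np.convolve(np.r_[p[-20:],p,p[:20]],np.ones(33)/33,"same")[20:-20]
    f=p.reshape(5,288).mean(0);k=f.argmax()
    pk=[((np.arange(-60,61)+k+288*j)%1440) for j in range(5)]
    each=[round((q[p[q].argmax()])/4,2) for q in pk]
    return k/4,each
E
python3 - <<'E'
from h import *
from plant import *
s=read_state();print(HUB);
go([0,.062,.15],s)
for n in("scene","side"): print(n,angle(np.load(n+"0.npz")))
E
```

```text
[ 0.56482514 -0.01936125  0.13379792]
shift units [ 18.557 -18.837  -0.412] turn units [-6.969  3.429 -8.302]
scene (np.float64(47.5), [np.float64(44.75), np.float64(120.25), np.float64(195.75), np.float64(265.5), np.float64(333.25)])
side (np.float64(47.75), [np.float64(45.25), np.float64(118.75), np.float64(193.25), np.float64(265.5), np.float64(334.75)])
```

>>> {"op": "move_arm", "data": {"plan": [[0,0,0,0.93,-0.94,-0.1,0],[0,0,0,0.93,-0.94,-0.1,0],[0,0,0,0.93,-0.94,-0.1,0],[0,0,0,0.93,-0.94,-0.1,0],[0,0,0,0.93,-0.94,-0.1,0],[0,0,0,0.93,-0.94,0,0],[0,0,0,0.93,-0.94,0,0],[0,0,0,0.93,-0.94,0,0],[0,0,0,0.93,-0.94,0,0],[0,0,0,0.93,-0.94,0,0]]}}

```text
t: 1.1
tool_pos: [0.3585, -0.2411, 0.2418]
orientation: [-3.076, -0.637, 0.0]
force: [0.5, -0.3, 0.8]
opening: 0.0175
gripper_force: 0.0
```

>>> {"op": "move_arm", "data": {"plan": [[0,0,0,0.93,-0.94,0,0],[0,0,0,0.93,-0.94,0,0],[0,0,0,0.93,-0.94,0,0],[0,0,0,0.93,-0.94,0,0],[0,0,0,0.93,-0.94,0,0],[0,0,0,0.93,-0.94,0,0],[0,0,0,0.93,-0.94,0,0],[0,0,0,0.93,-0.94,0,0],[0,0,0,0.93,-0.94,0,0],[0,0,0,0.9,-0.9,0,0]]}}

```text
t: 2.1
tool_pos: [0.4781, 0.0658, 0.2417]
orientation: [-3.076, -0.638, 0.001]
force: [-0.1, -0.5, -0.1]
opening: 0.0002
gripper_force: 0.0
```

>>> {"op": "move_arm", "data": {"plan": [[-0.7,0.34,-0.83,0,0,0,0],[-0.7,0.34,-0.83,0,0,0,0],[-0.7,0.34,-0.83,0,0,0,0],[-0.7,0.34,-0.83,0,0,0,0],[-0.7,0.34,-0.83,0,0,0,0],[-0.7,0.34,-0.83,0,0,0,0],[-0.7,0.34,-0.83,0,0,0,0],[-0.7,0.34,-0.83,0,0,0,0],[-0.7,0.34,-0.83,0,0,0,0],[-0.7,0.34,-0.83,0,0,0,0]]}}

```text
t: 3.1
tool_pos: [0.486, 0.0692, 0.2403]
orientation: [1.925, 1.509, 0.61]
force: [5.2, 6.4, 12.3]
opening: 0.0007
gripper_force: 0.0
```

```bash
python3 - <<'E'
from h import *
from plant import *
s=read_state();print(s["t"],where(s),s["q"],s["opening"],s["force"])
go([0,.062,.05],s)
c=read_camera("side");cv2.imwrite("pics/side1.png",c["frame"][:,:,::-1])
E
```

```text
3.1 [  6.1  66.9 144.5] [ 0.33234349 -0.89338487  2.44302719 -0.50081768  0.96233016  0.72889221] 0.000680503329329818 [ 5.23791675  6.4410839  12.2501976 ]
shift units [-0.153 -0.242  3.783] turn units [-0.006  0.1    0.07 ]
```

View pics/side1.png

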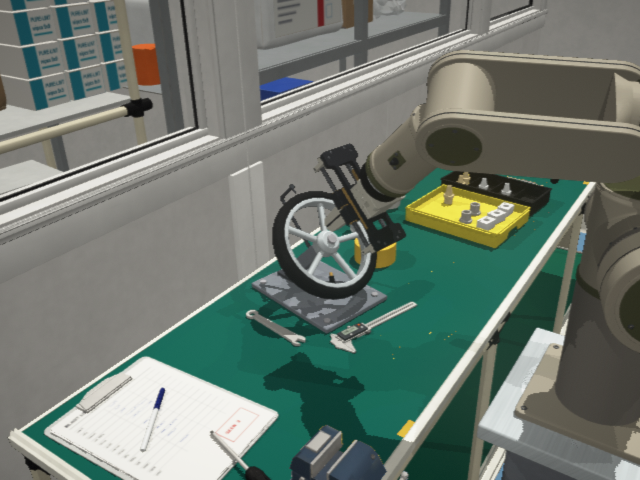

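The gripper hangs in front of the wheel, upper right at (365,200), aligned with the axle, and the wheel is untouched. Joint 2 is at its limit here, so I'll move forward right away.

>>> {"op": "move_arm", "data": {"plan": [[0,0,0,0,0,0.4,0],[0,0,0,0,0,0.4,0],[0,0,0,0,0,0.4,0],[0,0,0,0,0,0.4,0],[0,0,0,0,0,0.4,0],[0,0,0,0,0,0.4,0],[0,0,0,0,0,0.4,0],[0,0,0,-0.1,-0.1,0.4,0],[0,0,0,-0.1,-0.1,0.4,0],[0,0,0,0,0,0,0]]}}

```text
t: 4.15
tool_pos: [0.5422, 0.0478, 0.1725]
orientation: [1.934, 1.505, 0.608]
force: [-1.2, 0.7, -0.2]
opening: 0.0006
gripper_force: 0.0
```

```bash
python3 - <<'E'
from h import *
from plant import *
s=read_state();print(s["t"],where(s),s["q"],s["opening"],s["force"])
go([.005,.062,.0],s)
c=read_camera("scene");w=read_camera("wrist");print(angle(c))
cv2.imwrite("pics/w2.png",np.hstack([c["frame"][120:360,180:480],w["frame"][::2,::2]])[:,:,::-1])
E
```

```text
4.15 [ 0.4 59.7 54.3] [ 0.20968256 -0.61925414  2.41945442 -0.5275864   0.68912263  0.75679011] 0.0006494704487235196 [-1.23312416  0.68614501 -0.16240507]
shift units [0.12  0.197 2.171] turn units [-0.047  0.124  0.008]
(np.float64(45.25), [np.float64(42.75), np.float64(132.25), np.float64(204.25), np.float64(266.0), np.float64(333.25)])
```

View pics/w2.png

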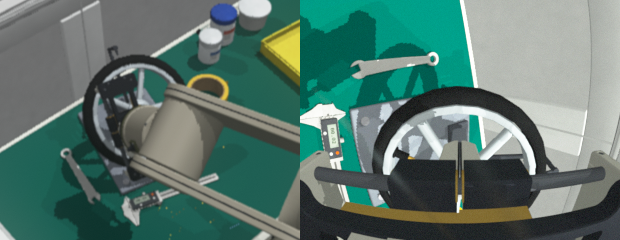

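The left half (scene) shows the arm over the wheel. The right half (wrist) shows the closed tips at about (460,150), over the left gap between two spokes. The caliper is at lower left and the spanner at the top, both undisturbed. Next I'll insert the tips.

>>> {"op": "move_arm", "data": {"plan": [[0,0.1,0,0.1,0.1,0.3,0],[0,0,0,0,0.1,0.3,0],[0,0,0,0,0,0.3,0],[0,0,0,0,0,0.2,0],[0,0,0,0,0,0.2,0],[0,0,0,0,0,0.2,0],[0,0,0,0,0,0.2,0],[0,0,0,0,0,0.2,0],[0,0,0,0,0,0.2,0],[0,0,0,0,0,0,0]]}}

```text
t: 5.25
tool_pos: [0.5829, 0.041, 0.1396]
orientation: [1.931, 1.512, 0.621]
force: [0.4, 0.1, -1.4]
opening: 0.0006
gripper_force: 0.0
```

```bash
python3 - <<'E'
from h import *
from plant import *
s=read_state();print(s["t"],where(s),s["q"],s["force"],s["wrist_torque"])
go([.005,.062,.0],s)
w=read_camera("wrist");print(w["fx"],w["cx"],w["cy"])
cv2.imwrite("pics/w3.png",w["frame"][130:430,100:600,::-1])
E
```

```text
5.25 [ 6.2 62.9  2. ] [ 0.15513385 -0.4196285   2.35674938 -0.56967091  0.53514724  0.79166015] [ 0.39326092  0.0685817  -1.43913307] [0.0343119  0.29237364 0.0387564 ]
shift units [-0.035 -0.047  0.082] turn units [-0.026  0.01   0.026]
371.64829954431775 318.6076409624172 240.80064765334805
```

View pics/w3.png

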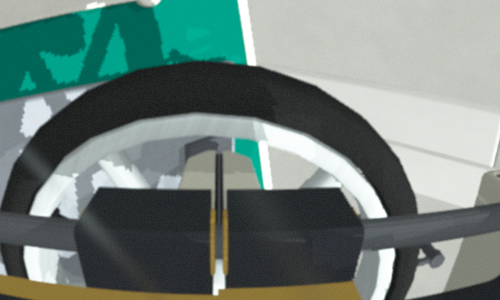

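The tips are in the open gap (tip at about (220,150) in the crop), clear of the spokes on either side and of the rim. Next I'll sweep clockwise along a circle of about 60 mm.

>>> {"op": "move_arm", "data": {"plan": [[0,0,0,-0.03,0.17,0.01,0],[0,0,0,-0.05,0.16,0.01,0],[0,0,0,-0.06,0.16,0.01,0],[0,0,0,-0.07,0.16,0.01,0],[0,0,0,-0.08,0.15,0.01,0],[0,0,0,-0.09,0.15,0.01,0],[0,0,0,-0.1,0.14,0.01,0],[0,0,0,-0.11,0.14,0.01,0],[0,0,0,-0.11,0.13,0,0],[0,0,0,-0.13,0.12,0,0]]}}

```text
t: 6.3
tool_pos: [0.6048, 0.0142, 0.1652]
orientation: [1.93, 1.512, 0.622]
force: [-0.6, 0.2, -1.7]
opening: 0.0008
gripper_force: 0.8
```

```bash
python3 - <<'E'
from h import *
from plant import *
s=read_state();w=where(s);print(s["t"],w,np.hypot(*w[:2]),np.degrees(np.arctan2(w[1],w[0])),s["q"].round(2),s["force"],s["wrist_torque"])
go([.0432,.0417,.0],s)
E
```

```text
6.3 [43.9 42.2  0.5] 60.893759943035214 43.86887141916668 [ 0.07 -0.41  2.3  -0.44  0.54  0.61] [-0.59147033  0.22399801 -1.65112108] [0.25162242 0.52788425 0.13771384]
shift units [-0.019 -0.026  0.02 ] turn units [-0.02   0.006  0.024]
```

>>> {"op": "move_arm", "data": {"plan": [[0,0,0,-0.13,0.11,0,0],[0,0,0,-0.13,0.1,0,0],[0,0,0,-0.14,0.09,0,0],[0,0,0,-0.15,0.08,0,0],[0,0,0,-0.15,0.07,0,0],[0,0,0,-0.16,0.06,0,0],[0,0,0,-0.16,0.05,0,0],[0,0,0,-0.16,0.04,0,0],[0,0,0,-0.17,0.03,0,0],[0,0,0,-0.17,0.01,0,0]]}}

```text
t: 7.3
tool_pos: [0.6065, -0.0254, 0.1765]
orientation: [1.93, 1.512, 0.622]
force: [-0.7, 3.3, -0.7]
opening: 0.0003
gripper_force: 1.3
```

>>> {"op": "move_arm", "data": {"plan": [[0,0,0,-0.17,0.01,0,0],[0,0,0,-0.17,-0.01,0,0],[0,0,0,-0.17,-0.02,0,0],[0,0,0,-0.17,-0.03,0,0],[0,0,0,-0.16,-0.04,0,0],[0,0,0,-0.16,-0.05,0,0],[0,0,0,-0.15,-0.06,0,0],[0,0,0,-0.15,-0.07,0,0],[0,0,0,-0.14,-0.08,0,0],[0,0,0,-0.14,-0.1,0,0]]}}

```text
t: 8.3
tool_pos: [0.5893, -0.062, 0.1689]
orientation: [1.93, 1.511, 0.622]
force: [1.8, 2.2, -0.4]
opening: 0.0006
gripper_force: 1.1
```

```bash
python3 - <<'E'
from h import *
from plant import *
s=read_state();w=where(s);print(s["t"],w,np.hypot(*w[:2]),np.degrees(np.arctan2(w[1],w[0])),s["q"].round(2),s["force"],s["wrist_torque"])
go([.0485,-.0353,.0],s)
c=read_camera("side");print(angle(c))
cv2.imwrite("pics/r4.png",np.hstack([rect(c,F,HUB,S=1.25,N=300),rect(read_camera("scene"),F,HUB,S=1.25,N=300)])[:,:,::-1])
E
```

```text
8.3 [ 48.9 -35.4   0.7] 60.36861767508015 -35.90177085445246 [-0.15 -0.51  2.36 -0.14  0.51  0.18] [ 1.8378963   2.19269257 -0.36277105] [0.32982937 0.08688956 0.28588332]
shift units [ 0.004 -0.016  0.028] turn units [-0.012  0.006  0.024]
(np.float64(15.25), [np.float64(14.0), np.float64(86.75), np.float64(144.25), np.float64(233.0), np.float64(302.75)])
```

View pics/r4.png

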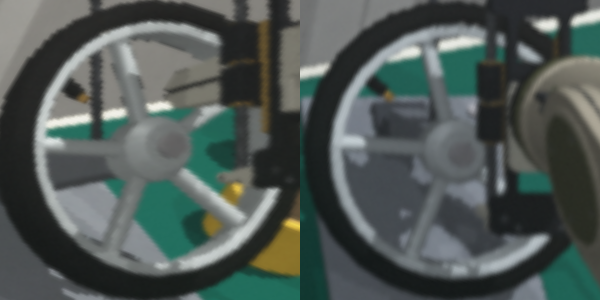

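The valve is now at the upper left, at (78,92) in the side rectification. It lies between spokes at about 14° and 87°, so it is at about +50°. I'll continue clockwise by about 40°.

>>> {"op": "move_arm", "data": {"plan": [[0,0,0,-0.13,-0.1,0,0],[0,0,0,-0.13,-0.11,0,0],[0,0,0,-0.12,-0.12,0,0],[0,0,0,-0.11,-0.13,0,0],[0,0,0,-0.1,-0.14,0,0],[0,0,0,-0.09,-0.14,0,0],[0,0,0,-0.08,-0.15,0,0],[0,0,0,-0.07,-0.15,0,0],[0,0,0,-0.05,-0.16,0,0],[0,0,0,-0.04,-0.16,0,0]]}}

```text
t: 9.4
tool_pos: [0.5604, -0.0784, 0.1448]
orientation: [1.93, 1.511, 0.622]
force: [2.4, 1.2, 1.5]
opening: 0.0002
gripper_force: 1.2
```

```bash
cat >> h.py <<'E'
def report(s,c):
    w=where(s);print(s["t"],w,np.hypot(*w[:2]).round(1),np.degrees(np.arctan2(w[1],w[0])).round(1),s["q"].round(2),s["force"].round(1))
    th,I=spokes(c);p=np.convolve(np.r_[I.mean(0)[-40:],I.mean(0),I.mean(0)[:40]],np.ones(33)/33,"same")[40:-40]
    from scipy.signal import find_peaks
    k=find_peaks(p,prominence=8,distance=80)[0];print("spoke peaks",[(float(a)/4,round(p[a])) for a in k])
E
python3 - <<'E'
from h import *
from plant import *
for n in("side","scene"):
    c=read_camera(n);np.savez(n+"5.npz",**c);report(read_state(),c)
E
```

```text
9.45 [ 13.6 -58.4   0.5] 60.0 -76.9 [-0.22 -0.59  2.46 -0.04  0.49  0.05] [-0.5 -0.   0.9]
spoke peaks [(23.5, 130), (43.75, 177), (65.75, 127), (117.5, 157), (188.5, 120), (263.5, 133), (294.75, 102), (333.25, 174)]
9.5 [ 13.5 -58.4   0.5] 59.9 -77.0 [-0.22 -0.59  2.46 -0.04  0.49  0.06] [-0.7 -0.5  0. ]
spoke peaks [(41.75, 161), (78.5, 83), (116.75, 142), (147.0, 87), (190.75, 96), (216.5, 123), (276.75, 53), (330.0, 153)]
```

Joint 3 is close to its limit (2.46 of 2.5). I'll tilt the tool a little steeper while finishing the push, and first calibrate the angle measurement per camera.

```bash
cat >> h.py <<'E'
def fitcal(n):
    """per-camera hub offset so that the five spokes of the first picture are 72 deg apart"""
    c=np.load(n+"0.npz");o=np.zeros(2)
    for _ in range(4):
        th,I=spokes(c,HUB+F[:,:2]@o);pk=locpeaks(th,I,[48,120,192,264,336])
        a=np.radians(pk);d=a-np.radians([48,120,192,264,336])
        A=np.c_[np.ones(5),-np.sin(a)/.06,np.cos(a)/.06];x=np.linalg.lstsq(A,d,rcond=None)[0];o+=x[1:]
    return o,pk
def locpeaks(th,I,guess,w=14):
    p=I.mean(0);out=[]
    for g in guess:
        k=(np.arange(-4*w,4*w+1)+int(4*g))%1440;q=np.convolve(np.pad(p[k],20,"edge"),np.ones(33)/33,"same")[20:-20]
        m=q.argmax();s=slice(max(0,m-20),m+21);wt=(q[s]-q[s].min());out.append(g-w+np.average(np.arange(len(q))[s],weights=wt)/4)
    return np.array(out).round(2)
def measure(n,c,v):
    o,pk=fitcal(n);th,I=spokes(c,HUB+F[:,:2]@o)
    g=[(v+a)%360 for a in(36,108,180,252,324)]
    print(n,"off mm",(o*1000).round(1),"first",pk-[36+12-.0+0,120,192,264,336],"valve from each spoke",(locpeaks(th,I,g)-g+v).round(1))
E
python3 - <<'E'
from h import *
for n in("side","scene"): measure(n,np.load(n+"5.npz"),8.5)
E
```

```text
side off mm [ 1.6 -1.7] first [-0.72 -0.19 -0.89 -0.29 -0.57] valve from each spoke [ 9.9 10.4  6.3 10.   9.8]
scene off mm [ 1.4 -3.8] first [ 0.06 -0.37  0.09 -0.23 -0.18] valve from each spoke [ 9.   8.4  7.1 -3.9  8.7]
```

>>> {"op": "move_arm", "data": {"plan": [[0.1,0,0,0,-0.02,0,0],[0.1,0,0,0,-0.02,0,0],[0.1,0,0,0,-0.02,0,0],[0.1,0,0,0,-0.02,0,0],[0.1,0,0,-0.01,-0.02,0,0],[0.1,0,0,0,-0.02,0,0],[0.1,0,0,-0.01,-0.02,0,0],[0.1,0,0,0,-0.02,0,0],[0,0,0,0,0,0,0],[0,0,0,0,0,0,0]]}}

```text
t: 10.5
tool_pos: [0.5575, -0.078, 0.142]
orientation: [1.992, 1.56, 0.567]
force: [1.0, -0.6, 1.1]
opening: 0.0003
gripper_force: 1.0
```

```bash
python3 - <<'E'
from h import *
from plant import *
for n in("side","scene"):
    c=read_camera(n);s=read_state();measure(n,c,4)
w=where(s);print(s["t"],w,np.degrees(np.arctan2(w[1],w[0])),s["q"].round(3),s["force"])
E
```

```text
side off mm [ 1.6 -1.7] first [-0.72 -0.19 -0.89 -0.29 -0.57] valve from each spoke [5.4 6.1 1.9 5.  5.9]
scene off mm [ 1.4 -3.8] first [ 0.06 -0.37  0.09 -0.23 -0.18] valve from each spoke [ 6.2  5.8  4.  -8.4  6.1]
10.6 [ 10.8 -58.7   0.8] -79.57494676721834 [-0.219 -0.539  2.391 -0.031  0.591  0.042] [0.739822   0.2936294  1.97475226]
```

>>> {"op": "move_arm", "data": {"plan": [[0,0,0,0,-0.03,0,0],[0,0,0,0,-0.03,0,0],[0,0,0,0,-0.03,0,0],[0,0,0,0,-0.03,0,0],[0,0,0,0,-0.03,0,0],[0,0,0,0,-0.02,0,0],[0,0,0,0,-0.02,0,0],[0,0,0,0,0,0,0],[0,0,0,0,0,0,0],[0,0,0,0,0,0,0]]}}

```text
t: 11.6
tool_pos: [0.5539, -0.0771, 0.1388]
orientation: [1.993, 1.561, 0.567]
force: [1.9, -0.9, 1.1]
opening: 0.0008
gripper_force: 0.7
```

```bash
python3 - <<'E'
from h import *
from plant import *
for n in("side","scene"):
    c=read_camera(n);s=read_state();measure(n,c,1)
w=where(s);print(s["t"],w,np.degrees(np.arctan2(w[1],w[0])),s["q"].round(3),s["force"])
E
```

```text
side off mm [ 1.6 -1.7] first [-0.72 -0.19 -0.89 -0.29 -0.57] valve from each spoke [-0.8 -0.4 -3.8 -0.9 -0.2]
scene off mm [ 1.4 -3.8] first [ 0.06 -0.37  0.09 -0.23 -0.18] valve from each spoke [  0.4  -0.2  -1.7 -11.4   0.4]
11.7 [  5.9 -58.7   1.2] -84.26041591565094 [-0.219 -0.549  2.403 -0.031  0.589  0.043] [ 1.64387992 -0.58545748  0.04473292]
```

The valve is within about half a degree of twelve o'clock. I'll back off to the middle of the gap and withdraw.

>>> {"op": "move_arm", "data": {"plan": [[0,0,0,0,0.1,0,0],[0,0,0,0,0.1,0,0],[0,0,0,0,0.1,0,0],[0,0,0,0,0.06,0,0],[0,0,0,0,0,0,0],[0,0,0,0,0,-0.2,0],[0,0,0,0,0,-0.3,0],[0,0,0,0,0,-0.3,0],[0,0,0,0,0,-0.4,0],[0,0,0,0,0,-0.4,0]]}}

```text
t: 12.7
tool_pos: [0.5352, -0.0724, 0.1762]
orientation: [1.992, 1.56, 0.567]
force: [0.1, -0.2, 0.1]
opening: 0.0007
gripper_force: 0.0
```

```bash
python3 - <<'E'
from h import *
from plant import *
for n in("side","scene"):
    c=read_camera(n);s=read_state();measure(n,c,0)
w=where(s);print(s["t"],w,np.degrees(np.arctan2(w[1],w[0])),s["q"].round(3),s["force"])
E
```

```text
side off mm [ 1.6 -1.7] first [-0.72 -0.19 -0.89 -0.29 -0.57] valve from each spoke [-0.8 -0.6 -3.8 -0.7 -0.1]
scene off mm [ 1.4 -3.8] first [ 0.06 -0.37  0.09 -0.23 -0.18] valve from each spoke [ 0.4 -0.6 -2.3 -1.9  0.3]
12.8 [ 20.2 -58.5  41.7] -70.95025036438157 [-0.217 -0.692  2.415 -0.028  0.715  0.039] [-0.23260142 -0.9320108   0.37869148]
```

>>> {"op": "move_arm", "data": {"plan": [[0,0,0,0,0.1,-0.6,0],[0,0,0,0,0.3,-0.7,0],[0,0,0,0,0.4,-0.7,0],[0.3,0,0,-0.2,0.4,-0.7,0],[0.3,0,0,-0.5,0.3,-0.7,0],[0.3,0,0,-0.8,0.3,-0.7,0],[0.3,0,0,-0.9,0.2,-0.6,0],[0.3,0,0,-0.9,0,-0.5,0],[0.3,0,0,-0.9,0,-0.5,0],[0.3,0,0,-0.9,0,-0.3,0]]}}

```text
t: 13.8
tool_pos: [0.455, -0.1846, 0.3278]
orientation: [2.151, 1.684, 0.41]
force: [0.1, -0.2, -0.4]
opening: 0.0007
gripper_force: 0.0
```

>>> {"op": "move_arm", "data": {"plan": [[0,0,0,-0.9,0,-0.2,0],[0,0,0,-0.9,0,0,0],[0,0,0,-0.9,0,0,0],[0,0,0,-0.9,0,0,0],[0,0,0,-0.9,0,0,0],[0,0,0,-0.9,0,0,0],[0,0,0,-0.6,0,0,0],[0,0,0,-0.3,0,0,0],[0,0,0,0,0,0,0],[0,0,0,0,0,0,0]]}}

```text
t: 14.8
tool_pos: [0.4154, -0.3356, 0.3311]
orientation: [2.152, 1.685, 0.41]
force: [-0.3, -0.3, -0.0]
opening: 0.0005
gripper_force: 0.0
```

```bash
python3 - <<'E'
from h import *
from plant import *
im=[]
for n in("side","scene"):
    c=read_camera(n);s=read_state();measure(n,c,0)
    im.append(cv2.resize(rect(c,F,HUB+F[:,:2]@fitcal(n)[0],off=0,S=1.2,N=390),(390,390)))
    W=(cloud(c)-HUB-F[:,:2]@fitcal(n)[0])@F;f=c["frame"].astype(int);r=np.hypot(W[...,0],W[...,1])
    m=(r<.09)&(r>.05)&(abs(W[...,2])<.02)&(W[...,0]>.04)&(abs(W[...,1])<.025)&(c["z_map"]>0)&(f.max(-1)-f.min(-1)>40)&(f[...,0]>f[...,1])&(f[...,1]>f[...,2])
    print("brass",m.sum(),np.degrees(np.arctan2(W[m][:,1],W[m][:,0])).mean())
    c0=np.load(n+"0.npz");d=abs(c["frame"].astype(int)-c0["frame"]).max(-1)>40;print("changed px near hub region",d[120:360,220:420].sum())
w=where(s);print(s["t"],s["tool_pos"],s["q"].round(3))
cv2.imwrite("pics/fin.png",np.hstack(im)[:,:,::-1])
E
```

```text
side off mm [ 1.6 -1.7] first [-0.72 -0.19 -0.89 -0.29 -0.57] valve from each spoke [-0.8 -0.3 -0.8 -0.4 -0.1]
brass 9 1.5764880918529791
changed px near hub region 2050
scene off mm [ 1.4 -3.8] first [ 0.06 -0.37  0.09 -0.23 -0.18] valve from each spoke [ 0.4  0.  -0.2  0.1  0.2]
brass 8 0.9329703036070587
changed px near hub region 2237
14.9 [ 0.41555315 -0.33526422  0.33131031] [-0.996 -0.489  1.926  0.328  1.352 -0.769]
```

View pics/fin.png

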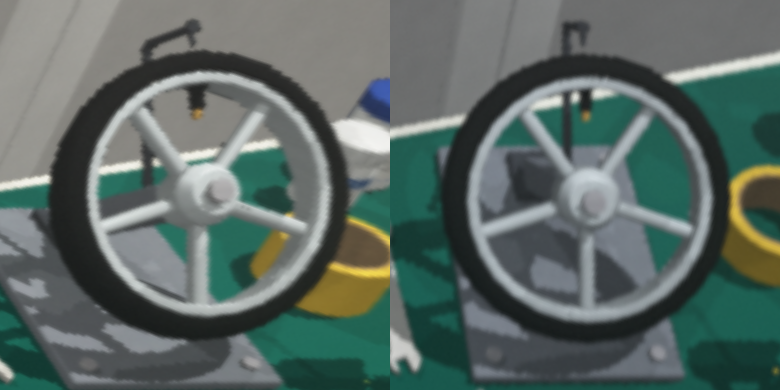

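The valve points straight up: stem at (197,100) under the pointer tip at (194,25) in side, and (586,100) under (583,28) in scene. The spokes put it within 1° of twelve o'clock, the stand hasn't moved, and the arm is clear. I'm handing it in.

```bash
python3 -c "
from plant import *
print(close_job())"
```

```text
the job is handed in; nothing more can be done
None
```

The wheel is turned so the valve sits at twelve o'clock, within about 1° of the pointer; it is at rest, the arm is clear, and the job was handed in at about 15 s, though joint 2 briefly read -0.893 against its stated -0.89 limit during the approach.

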